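Fit the washed nozzles to the filling manifold in graded order

ROBOT

A 6-joint arm with a two-finger parallel gripper is mounted at the origin on the work surface; the furniture and walls round the work are solid. World frame = base frame: x ahead of the robot, y to its left, z up, the work surface at z = 0. Lengths are in m, angles in rad, forces in N, time in s.
With the tool pointing down it reaches from about 0.275 to 0.75 m from the base axis. Payload 10.2 kg.
Tool frame: the origin (TCP) lies midway between the tips of the shut fingers; the grasp point (between the pads) lies 19 mm behind it (env.hold_point_z is the distance from the TCP to the grasp point, in m); z points along the fingers, y is the line along which they close (so a half turn about z gives the same grasp; the last joint's range is limited). The gripper opens to 85 mm and grips with 20 to 120 N. Pads are 22 mm wide; open, the fingers measure 114 mm over their backs; the gripper's body (76 mm by 85 mm) begins 54 mm behind the grasp point. The pads swing forward as they close: fully open they stand 13 mm farther back than shut.
Start: joints at [-1.387, 0.313, 1.498, -0, 1.331, -0.223], TCP at [0.208, -0.482, 0.231] pointing down, gripper open.
Joint ranges: [-2.94, 2.94], [-0.97, 2.17], [0.19, 2.56], [-1.23, 4.37], [0.02, 3.11], [-2.88, 2.88]. Speed limits (rad/s): [2.39, 2.39, 3.01, 3.14, 3.14, 3.14].

INTERFACE

Orientations are given as a unit quaternion [x, y, z, w].
In Python, from bench import env, kinematics, monitor, eyes, job gives the robot as it stands. The module is installed in compiled form; this text tells all that it offers. Calls block until the motion is done:
- env.reach(position, orientation): joint-space move of the TCP to a pose.
- env.movel(position, velocity=0.15, frame=None, guard=None): straight line of the TCP; frame=None keeps the orientation; velocity is the mean speed in m/s. With guard (N) it stops when the force on the tool has changed by that much, and returns True; else False.
- env.set_joints(angles): joint-space move.
- env.release() and env.close_gripper(effort=None): open the fingers fully, or close them until they stop; effort is the grip in N (None keeps the last).
- env.hold(seconds).
- kinematics.ik(position, orientation): joint angles nearest the present ones, or None.
- monitor.sense(): the state.
- eyes.grab_frame(name): name is "scene" or "top" or "wrist"; returns a dict with "frame" (384x512x3 uint8, red, green, blue), "mtx" (3x3 intrinsics, pixels), "k1" (the pictures are not rectified: a ray, as slopes to the right and down, at radius r is drawn at 1 + k1 r^2 times it, then the intrinsics apply), "view" (4x4, takes a point from world to camera coordinates). Camera axes: x right, y down, z forward; pixel columns grow to the right and rows downward; lengths in m; the calibration is good to about 2 mm. A picture is of the moment at which its call begins. There is no depth.
A pose or a line that the arm cannot do raises env.MotionError and nothing moves.
- job.hand_in(): hands the job in; it is judged then, once.
The state is a dict: "clock": time; "joints": joint angles; "qvel": joint speeds; "joint_efforts": joint torques, N m; "position": TCP position; "ee_rot": TCP orientation; "contact_force": force on the tool from outside, world axes, zero at the start; "ft_torque": the same for the moment, N m; "finger_gap": opening from 0.0 (shut) to 1.0 (fully open); "gripper_force": force on a finger pad.
Only numpy, scipy, OpenCV 4.12 (cv2) and the standard library are available. Lean on these libraries where they do the work, as an engineer would, in place of code of your own. Each camera call takes 0.05 s, during which the arm holds its last target. There are 200 camera calls.

TASK

Set the pastry filler up for the next batch: move the four washed nozzles from the white drying rack into the sockets of the steel filling manifold, narrowest mouth next to the feed elbow and each one wider than the one before, up to the widest at the closed end, so that every outlet gives the same portion. Each nozzle must stand upright with its collar down on the socket's rim; the nozzles are clean, so do not let one drop or lie on the worktop, and leave the ring cutter standing where it is.

Things in the scene. Friction and masses are not known exactly. Their poses are not given: they have to be found in the camera images.
- nozzle_a: narrowest of four loose steel nozzles, 150 g: neck 16 mm outside, 6 mm mouth. Otherwise all alike: hexagonal collar 8 mm high, 44 mm across flats (51 over corners); round taper below it, 26 mm long, 30 mm wide narrowing to 15; straight round neck above, 8 to 52 mm over the collar's underside: grip it there, clear of the collar. Origin: on the axis at the collar's underside, z up the neck
- nozzle_b: second narrowest of four loose steel nozzles, 150 g: neck 24 mm outside, 14 mm mouth. Otherwise all alike: hexagonal collar 8 mm high, 44 mm across flats (51 over corners); round taper below it, 26 mm long, 30 mm wide narrowing to 15; straight round neck above, 8 to 52 mm over the collar's underside: grip it there, clear of the collar. Origin: on the axis at the collar's underside, z up the neck
- nozzle_c: second widest of four loose steel nozzles, 150 g: neck 32 mm outside, 22 mm mouth. Otherwise all alike: hexagonal collar 8 mm high, 44 mm across flats (51 over corners); round taper below it, 26 mm long, 30 mm wide narrowing to 15; straight round neck above, 8 to 52 mm over the collar's underside: grip it there, clear of the collar. Origin: on the axis at the collar's underside, z up the neck
- nozzle_d: widest of four loose steel nozzles, 150 g: neck 40 mm outside, 30 mm mouth. Otherwise all alike: hexagonal collar 8 mm high, 44 mm across flats (51 over corners); round taper below it, 26 mm long, 30 mm wide narrowing to 15; straight round neck above, 8 to 52 mm over the collar's underside: grip it there, clear of the collar. Origin: on the axis at the collar's underside, z up the neck
- manifold: fixed steel pipe (48 mm, axis 40 mm up) in white cradles with four upright sockets in a row along its y axis, at y = -105, -35, 35, 105 mm: 46 mm outside, bore 34 mm, 28 mm deep, flat rim 95 mm above the table. A nozzle stands in one taper down by its own weight, collar on the rim. Clamp rings (64 mm) near both ends, tops 72 mm up. Origin: on the table under the row's middle, z up
- feed_elbow: the inlet: steel elbow on one end of the manifold (y = +155 or -155 mm in its frame); its open flanged pipe points along the manifold's -x, 60 mm long, 54 mm across the flange, axis 40 mm up. Origin: on the table under the end of the manifold's pipe; the sockets' axes are 50, 120, 190 and 260 mm from it, horizontally
- end_cap: the closed other end of the manifold: domed steel cap, 48 mm across, with a small bleed plug on top, 79 mm high in all. Origin: on the table under it
- drying_rack: fixed white rack, 86 x 310 mm, where the four nozzles stand at the start, in any order, taper down in 34 mm holes in a row along its y axis at y = -105, -35, 35, 105 mm. The collars rest on its plate, 70 mm above the table; end cheeks rise to 82 mm. Origin: on the table under its middle, z up
- ring_cutter: bystander: loose thin ring cutter, 48 mm across, 34 mm high, standing on the table between rack and manifold. Origin: centre of its underside
There are look-alikes about, which are no part of the job. Leave any pink or red look-alike of the nozzle_a alone.

How it is judged:
By the outcome, as a careful person would: the job done as asked, in the order asked, and still so for the second after the job is handed in, with the robot touching nothing.
It also fails if it takes over 106 s, if anything falls off the work surface, if the arm or the gripper's body presses on something with over 40 N, if the wrist force passes 120 N, or if a joint passes its speed limit or range.

## Working session

There is one attempt and no reset: what is moved stays moved. The work goes in short steps, each a Python script; the robot and the scene stay as the last script left them, time stands still between calls to the robot, and variables do not carry over. Pictures are saved under pics/ and viewed, at most 14 in all, crops included, and the job is handed in when it is done.

```bash
mkdir -p pics; ls; python3 - <<'E'
from bench import env, kinematics, monitor, eyes, job
import cv2,numpy as np
for n in ["scene","top"]:
    f=eyes.grab_frame(n); cv2.imwrite(f"pics/{n}0.png",f["frame"][:,:,::-1]); print(n,f["mtx"].tolist(),f["k1"],np.round(f["view"],4).tolist())
s=monitor.sense();print(s["clock"],s["position"],s["ee_rot"],s["finger_gap"],env.hold_point_z)
E
```

```text
pics
scene [[459.5178062963431, 0.0, 249.88374685414365], [0.0, 459.5178062963431, 193.58400605845495], [0.0, 0.0, 1.0]] 0.019673697462250186 [[-0.8056, -0.5925, -0.0022, 0.3862], [-0.3984, 0.5445, -0.7381, 0.2556], [0.4385, -0.5937, -0.6747, 1.3807], [0.0, 0.0, 0.0, 1.0]]
top [[388.18876021799514, 0.0, 262.14753868865984], [0.0, 388.18876021799514, 194.69317167196525], [0.0, 0.0, 1.0]] -0.03211552527233281 [[0.0066, -0.9998, -0.0176, 0.0036], [-0.999, -0.0058, -0.0447, 0.4682], [0.0446, 0.0179, -0.9988, 1.4008], [0.0, 0.0, 0.0, 1.0]]
0.1 [ 0.20768647 -0.48192614  0.2307963 ] [ 9.79383370e-01  2.02009598e-01  1.24248508e-05 -5.79838186e-04] 1.0002366158868934 0.0187
```

View pics/scene0.png

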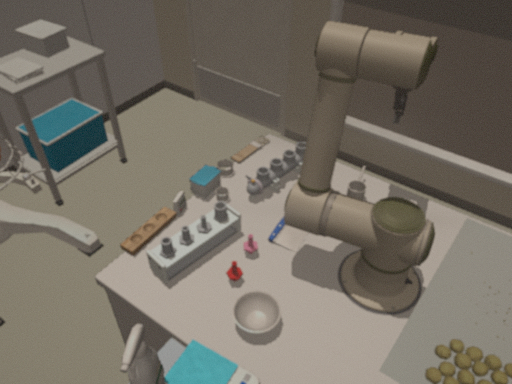

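View pics/top0.png

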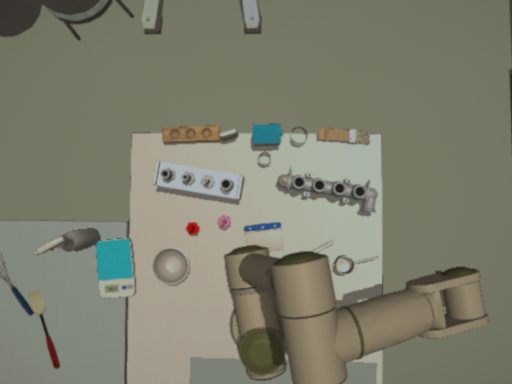

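The scene view shows the rack with four nozzles at about (195,240) and the manifold at (280,165). In the top view the rack is at (198,181), the manifold runs from (285,181) to (370,192) with its elbow at the right end, near (370,200), and the cutter is at (264,159). Next I'll enlarge these areas.

```bash
python3 - <<'E'
import cv2,numpy as np
t=cv2.imread("pics/top0.png");s=cv2.imread("pics/scene0.png")
a=cv2.resize(t[145:220,145:395],(800,240),interpolation=cv2.INTER_CUBIC)
b=cv2.resize(s[130:280,140:320],(432,360),interpolation=cv2.INTER_CUBIC)
o=np.zeros((600,800,3),np.uint8);o[:240]=a;o[240:,:432]=b
cv2.imwrite("pics/crop1.png",o)
E
```

```text
(no output)
```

View pics/crop1.png

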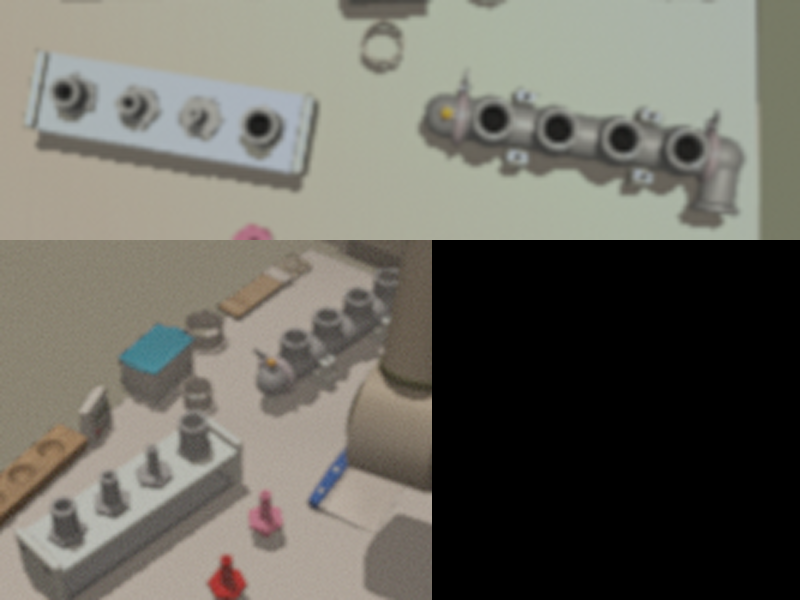

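From left to right in the top view the rack holds c, b, a, d (crop x 66, 130, 198, 258). The elbow is at the manifold's right end. I'll get rough positions from the top view first, then refine them with the wrist camera.

```bash
cat > h.py <<'E'
from bench import env, kinematics, monitor, eyes, job
import cv2,numpy as np
from scipy.spatial.transform import Rotation as R
def quat(yaw):  # tool down, finger line (tool y) at world angle yaw
    y=np.array([np.cos(yaw),np.sin(yaw),0]);z=np.array([0,0,-1.]);x=np.cross(y,z)
    return R.from_matrix(np.c_[x,y,z]).as_quat()
def ray(f,uv,z):
    d=np.array([f["k1"],0,0,0,0.])
    n=cv2.undistortPoints(np.array(uv,float).reshape(-1,1,2),f["mtx"],d).reshape(-1,2)
    V=np.array(f["view"]);Rt=V[:3,:3].T;c=-Rt@V[:3,3]
    w=np.c_[n,np.ones(len(n))]@Rt.T
    return c+w*((z-c[2])/w[:,2])[:,None]
def proj(f,p):
    V=np.array(f["view"]);q=np.atleast_2d(p)@V[:3,:3].T+V[:3,3]
    n=q[:,:2]/q[:,2:];n=n*(1+f["k1"]*(n**2).sum(1))[:,None]
    return n@np.array(f["mtx"])[:2,:2].T+np.array(f["mtx"])[:2,2]
E
python3 - <<'E'
from h import *
np.set_printoptions(precision=4,suppress=True)
f=eyes.grab_frame("top")
c=lambda l:145+np.array(l,float)/3.2
S=ray(f,c([(493,118),(558,129),(624,138),(688,148)]),.095);print(S[:,:2],np.linalg.norm(np.diff(S,axis=0),axis=1))
N=ray(f,c([(66,92),(130,103),(198,115),(258,125)]),.122);print(N[:,:2],np.linalg.norm(np.diff(N,axis=0),axis=1))
print(ray(f,c([(383,47)]),.034))
w=eyes.grab_frame("wrist");s=monitor.sense()
T=np.eye(4);T[:3,:3]=R.from_quat(s["ee_rot"]).as_matrix();T[:3,3]=s["position"]
print(np.linalg.inv(np.array(w["view"])@T),w["mtx"],w["k1"])
for P in (S,N):
    m=P.mean(0);d=P[-1]-P[0];yaw=np.arctan2(d[1],d[0]);print(yaw)
    for k in (yaw,yaw+np.pi,yaw+np.pi/2,yaw-np.pi/2):
        for p in (P[0],P[-1]):
            print(k,[None if (q:=kinematics.ik([p[0],p[1],h],quat(k))) is None else np.round(q,2) for h in (.12,.3)])
E
```

```text
[[ 0.509  -0.1209]
 [ 0.4976 -0.1902]
 [ 0.4884 -0.2606]
 [ 0.4781 -0.3287]] [0.0703 0.0709 0.0689]
[[0.5321 0.3311]
 [0.5207 0.2629]
 [0.5084 0.1908]
 [0.4982 0.1275]] [0.0691 0.0732 0.0642]
[[ 0.5929 -0.0022  0.034 ]]
[[-0.0005 -0.9589 -0.2836  0.0714]
 [ 1.     -0.0002 -0.0013 -0.0006]
 [ 0.0012 -0.2836  0.9589 -0.1421]
 [ 0.      0.      0.      1.    ]] [[302.3949   0.     259.4937]
 [  0.     302.3949 195.2288]
 [  0.       0.       1.    ]] -0.04433648278549563
-1.7183586690385875
-1.7183586690385875 [array([-0.46,  0.42,  1.65, -0.  ,  1.07,  1.26]), array([-0.46,  0.27,  1.38, -0.  ,  1.49,  1.26])]
-1.7183586690385875 [array([-0.8 ,  0.54,  1.47, -0.  ,  1.14,  0.91]), array([-0.8 ,  0.4 ,  1.19, -0.  ,  1.54,  0.91])]
1.4232339845512056 [array([-0.46,  0.42,  1.65, -0.  ,  1.07, -1.88]), array([-0.46,  0.27,  1.38, -0.  ,  1.49, -1.88])]
1.4232339845512056 [array([-0.8 ,  0.54,  1.47, -0.  ,  1.14, -2.23]), array([-0.8 ,  0.4 ,  1.19, -0.  ,  1.54, -2.23])]
-0.1475623422436909 [array([-0.46,  0.42,  1.65, -0.  ,  1.07, -0.31]), array([-0.46,  0.27,  1.38, -0.  ,  1.49, -0.
[... 586 characters left out ...]
, array([ 0.02,  0.25,  1.4 , -0.  ,  1.49,  1.76])]
1.4058922534735183 [array([ 0.37,  0.63,  1.31, -0.  ,  1.2 , -1.04]), array([ 0.37,  0.52,  1.02, -0.  ,  1.6 , -1.04])]
1.4058922534735183 [array([ 0.02,  0.41,  1.68, -0.  ,  1.06, -1.38]), array([ 0.02,  0.25,  1.4 , -0.  ,  1.49, -1.38])]
-0.16490407332137824 [array([ 0.37,  0.63,  1.31, -0.  ,  1.2 ,  0.53]), array([ 0.37,  0.52,  1.02, -0.  ,  1.6 ,  0.53])]
-0.16490407332137824 [array([ 0.02,  0.41,  1.68, -0.  ,  1.06,  0.19]), array([ 0.02,  0.25,  1.4 , -0.  ,  1.49,  0.19])]
-3.3064967269111714 [array([ 0.37,  0.63,  1.31, -0.  ,  1.2 , -2.61]), array([ 0.37,  0.52,  1.02, -0.  ,  1.6 , -2.61])]
-3.3064967269111714 [None, None]
```

```bash
python3 - <<'E'
from h import *
for n,p,y in (("man",(.493,-.225),-1.718),("rack",(.515,.228),-1.736)):
    env.reach([*p,.23],quat(y)); env.hold(.2)
    f=eyes.grab_frame("wrist"); np.savez(f"{n}.npz",**f); cv2.imwrite(f"pics/w_{n}.png",f["frame"][:,:,::-1])
print(monitor.sense()["clock"])
E
```

```text
3.7917
```

View pics/w_man.png

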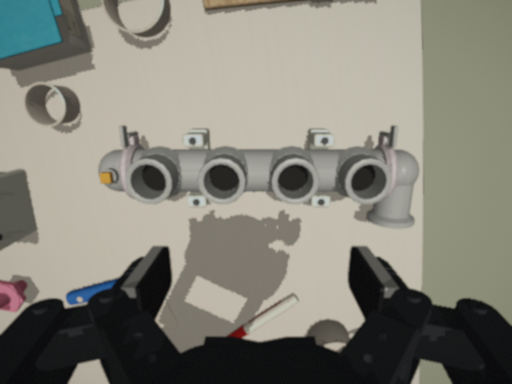

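View pics/w_rack.png

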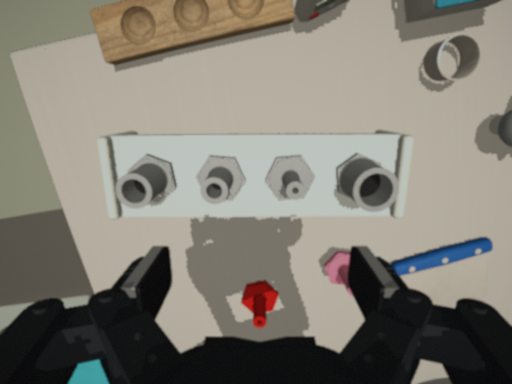

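The manifold view shows socket rims at about (152,178), (223,179), (294,179) and (366,179), with the elbow at the right and the cap at the left. The rack view shows mouths at about (138,189) c, (215,188) b, (293,189) a and (372,189) d. I'll refine these with circle fits.

```bash
python3 - <<'E'
from h import *
np.set_printoptions(precision=4,suppress=True)
for n,g,rs,z in (("man",[(152,178),(223,179),(294,179),(366,179)],[23]*4,.095),("rack",[(138,189),(215,188),(293,189),(372,189)],[16,12,8,20],.122)):
    f=dict(np.load(f"{n}.npz"));im=cv2.cvtColor(f["frame"],cv2.COLOR_RGB2GRAY);C=[]
    dep=np.array(f["view"])@np.r_[ray(f,[g[1]],z)[0],1]; 
    for c,r in zip(g,rs):
        rp=302.4*r/1000/dep[2]; k=4;o=28
        p=cv2.resize(im[c[1]-o:c[1]+o,c[0]-o:c[0]+o],None,fx=k,fy=k,interpolation=cv2.INTER_CUBIC)
        h=cv2.HoughCircles(cv2.GaussianBlur(p,(0,0),3),cv2.HOUGH_GRADIENT,1,400,param1=60,param2=8,minRadius=int(k*rp*.9),maxRadius=int(k*rp*1.1))
        x=h[0,0];C.append((c[0]-o+(x[0]+.5)/k-.5,c[1]-o+(x[1]+.5)/k-.5)); print(C[-1],x[2]/k,rp)
    P=ray(f,C,z)[:,:2];print(P,np.linalg.norm(np.diff(P,axis=0),axis=1))
    d=P[-1]-P[0];d/=np.linalg.norm(d);u,s,v=np.linalg.svd(P-P.mean(0));d=v[0]*np.sign(v[0]@d)
    F=P.mean(0)+np.outer([-.105,-.035,.035,.105],d);print("fit",F,np.arctan2(d[1],d[0]),(P-F)*1000);np.save(f"{n}_fit.npy",F)
E
```

```text
(np.float32(146.0), np.float32(183.5)) 25.4 24.436436167042945
(np.float32(221.0), np.float32(182.25)) 23.975 24.436436167042945
(np.float32(295.5), np.float32(182.25)) 24.325 24.436436167042945
(np.float32(370.0), np.float32(183.5)) 25.325 24.436436167042945
[[ 0.5094 -0.1186]
 [ 0.5    -0.1896]
 [ 0.4896 -0.2592]
 [ 0.4779 -0.3293]] [0.0716 0.0704 0.071 ]
fit [[ 0.5098 -0.1203]
 [ 0.4994 -0.1895]
 [ 0.4891 -0.2588]
 [ 0.4787 -0.328 ]] -1.7192738115949924 [[-0.3223  1.7389]
 [ 0.5784 -0.0398]
 [ 0.5199 -0.4238]
 [-0.776  -1.2753]]
(np.float32(132.75), np.float32(192.25)) 18.975 18.669201186063955
(np.float32(219.25), np.float32(179.25)) 13.2 14.001900889547965
(np.float32(290.25), np.float32(179.25)) 8.975 9.334600593031977
(np.float32(377.5), np.float32(192.75)) 25.35 23.336501482579944
[[0.5334 0.3362]
 [0.5321 0.2596]
 [0.5221 0.2   ]
 [0.4977 0.127 ]] [0.0766 0.0604 0.077 ]
fit [[0.539  0.3342]
 [0.5272 0.2652]
 [0.5155 0.1962]
 [0.5037 0.1272]] -1.7394363051319537 [[-5.5931  1.9787]
 [ 4.9194 -5.616 ]
 [ 6.6518  3.852 ]
 [-5.9781 -0.2147]]
```

```bash
cat > ov.py <<'E'
from h import *
def strip(n,F,circ,x0=105,y0=140,w=310,hh=80,k=2.58):
    f=dict(np.load(f"{n}.npz"));o=cv2.resize(f["frame"][y0:y0+hh,x0:x0+w,::-1],None,fx=k,fy=k,interpolation=cv2.INTER_CUBIC)
    raw=o.copy();t=np.linspace(0,2*np.pi,60)
    for i,p in enumerate(F):
        for r,z,col in circ(i):
            q=proj(f,np.c_[p[0]+r*np.cos(t),p[1]+r*np.sin(t),0*t+z]);q=(q+.5-[x0,y0])*k-.5
            cv2.polylines(o,[np.round(q).astype(int)],True,col,1)
    return np.vstack([raw,o])[:, :800]
rs=[.016,.012,.008,.020]
def show(name,M,K):
    a=strip("man",M,lambda i:[(.023,.095,(0,255,0)),(.017,.095,(0,0,255))],y0=145,hh=56)
    b=strip("rack",K,lambda i:[(rs[i],.122,(0,255,0)),(.022,.078,(0,0,255))],y0=145,hh=56)
    cv2.imwrite(name,np.vstack([a,b])[:600])
E
python3 - <<'E'
from ov import *
f=dict(np.load("rack.npz"))
P=ray(f,[(138,189),(215,188),(293,189),(372,189)],.122)[:,:2];v=np.linalg.svd(P-P.mean(0))[2][0];v*=-np.sign(v[1])
K=P.mean(0)+np.outer([-.105,-.035,.035,.105],v);np.save("rack_fit.npy",K);print(K,(P-K)*1000,np.arctan2(v[1],v[0]))
show("pics/ov1.png",np.load("man_fit.npy"),K)
E
```

```text
[[0.53647288 0.3349988 ]
 [0.52477337 0.26598343]
 [0.51307386 0.19696806]
 [0.50137435 0.12795269]] [[-1.05773891 -4.20974181]
 [ 0.40179678 -1.25317516]
 [ 0.12608303  1.91232754]
 [ 0.52985909  3.55058942]] -1.7387202608756578
```

View pics/ov1.png

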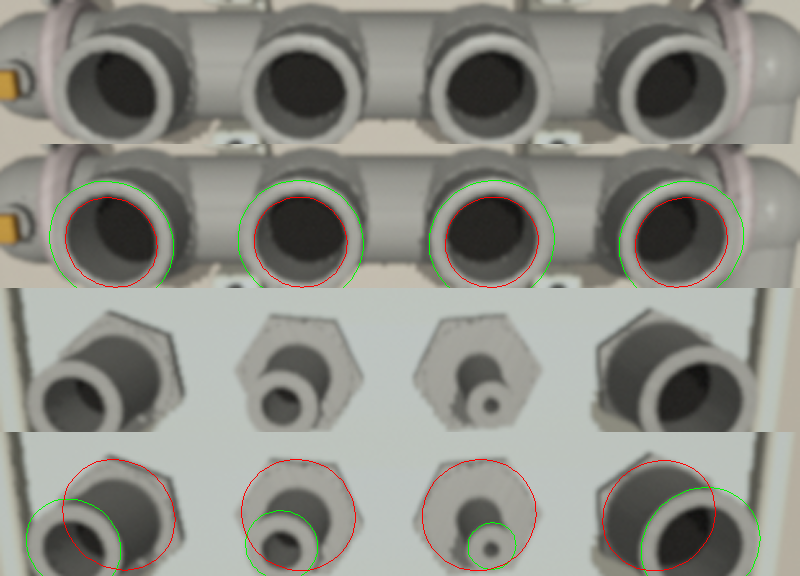

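```bash
python3 - <<'E'
from ov import *
M=np.load("man_fit.npy");K=np.load("rack_fit.npy")
d=(M[3]-M[0])/.21
print(np.hypot(*d))
e=(K[3]-K[0])/.21; K=K-.0027*np.array([-e[1],e[0]])
np.save("rack_fit.npy",K);print(K)
a=strip("man",M,lambda i:[(.023,.095,(0,255,0)),(.017,.095,(0,0,255))],y0=140,hh=70)
b=strip("rack",K,lambda i:[(rs[i],.122,(0,255,0)),(rs[i]-.005,.122,(0,0,255))],y0=140,hh=80)
cv2.imwrite("pics/ov2.png",np.vstack([a[len(a)//2:],b])[:600])
E
```

```text
1.0
[[0.53381086 0.33545007]
 [0.52211135 0.2664347 ]
 [0.51041184 0.19741932]
 [0.49871233 0.12840395]]
```

View pics/ov2.png

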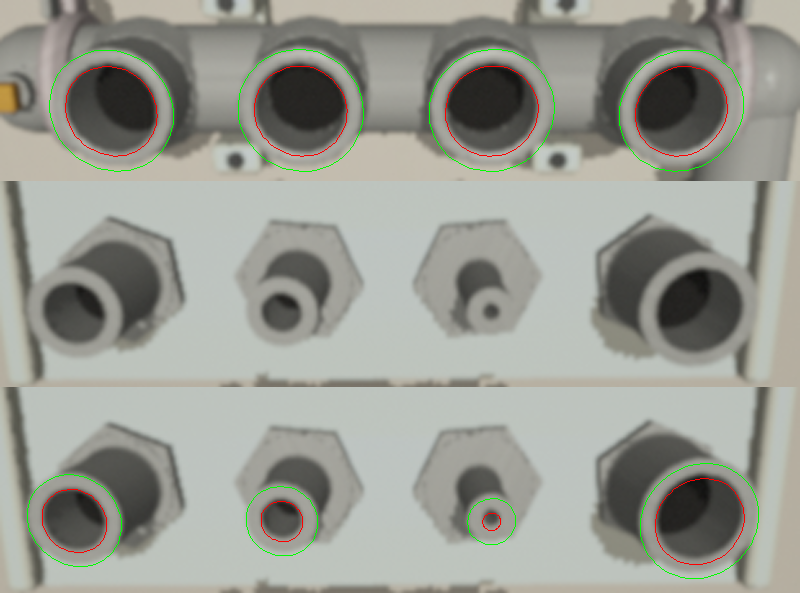

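The manifold circles sit about 1 mm low and the rack circles about 1 mm too far down, so I'll adjust both. Then I'll move nozzle_a first and check it.

```bash
cat > mv.py <<'E'
from h import *
M=np.load("man_fit.npy");K=np.load("rack_fit.npy")
def ax(P): e=(P[3]-P[0])/.21; return e,np.array([-e[1],e[0]])
M=M+.001*ax(M)[1]; K=K+.0009*ax(K)[1]
yaw=lambda P: np.arctan2(ax(P)[0][1],ax(P)[0][0])+np.pi/2
def st(t):
    s=monitor.sense();print(t,round(s["clock"],2),np.round(s["position"],4),"gap",round(s["finger_gap"],3),"F",np.round(s["contact_force"],1),"g",round(s["gripper_force"],1))
def move(ri,si):
    r,s=K[ri],M[si]
    env.reach([*r,.2],quat(yaw(K)))
    g=env.movel([*r,.0855],velocity=.15,guard=15);st(f"at nozzle guard={g}")
    if g: return
    env.close_gripper(40);env.hold(.2);st("closed")
    env.movel([*r,.235],velocity=.15);st("lifted")
    env.reach([*s,.235],quat(yaw(M)))
    env.movel([*s,.15],velocity=.2)
    g=env.movel([*s,.1105],velocity=.05,guard=8);st(f"down guard={g}")
    return g
def leave(si):
    env.release();env.hold(.2);env.movel([*M[si],.235],velocity=.2);st("left")
E
python3 - <<'E'
from mv import *
print(yaw(K),yaw(M)); move(2,3)
f=eyes.grab_frame("wrist");cv2.imwrite("pics/wa.png",f["frame"][:,:,::-1])
E
```

```text
-0.16792393408076123 -0.14847748480009582
at nozzle guard=False 6.15 [0.5118 0.1974 0.0864] gap 1.0 F [0.2 0.3 0.4] g 0.0
closed 6.99 [0.5115 0.1973 0.0858] gap 0.176 F [-0.  -0.4  4.6] g 39.0
lifted 8.14 [0.5109 0.1972 0.2339] gap 0.174 F [-0.4 -0.6 -1.9] g 39.0
down guard=True 11.38 [ 0.4794 -0.3278  0.1108] gap 0.173 F [-1.9  0.8  4.3] g 39.4
```

View pics/wa.png

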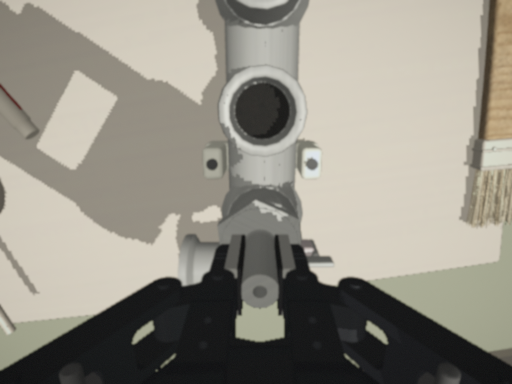

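The nozzle is in the socket nearest the elbow, seated at about the expected height (mouth at (260,290)). I'll release it and check.

```bash
python3 - <<'E'
from mv import *
leave(3)
g=move(1,2); leave(2)
env.reach([*((M[2]+M[3])/2),.235],quat(yaw(M)-np.pi/2)); env.hold(.2)
f=eyes.grab_frame("wrist");cv2.imwrite("pics/wb.png",f["frame"][:,:,::-1]);st("end")
E
```

```text
left 13.09 [ 0.4794 -0.3278  0.2337] gap 1.004 F [-0.7 -0.8 -0.8] g 0.0
at nozzle guard=False 16.15 [0.5236 0.2664 0.0865] gap 0.997 F [ 1.   0.1 -0.4] g 0.0
closed 16.94 [0.5232 0.2663 0.0859] gap 0.268 F [-1.   0.6  5.5] g 39.2
lifted 18.09 [0.5226 0.2662 0.2339] gap 0.265 F [-0.3 -0.2 -1.3] g 39.2
down guard=True 21.32 [ 0.4897 -0.2586  0.1108] gap 0.27 F [-0.4  0.   4.6] g 39.6
left 22.93 [ 0.4897 -0.2586  0.2338] gap 1.0 F [-0.2  0.3 -0.1] g 0.0
end 24.53 [ 0.4849 -0.2935  0.235 ] gap 0.999 F [ 0.2 -0.5  0.3] g 0.0
```

View pics/wb.png

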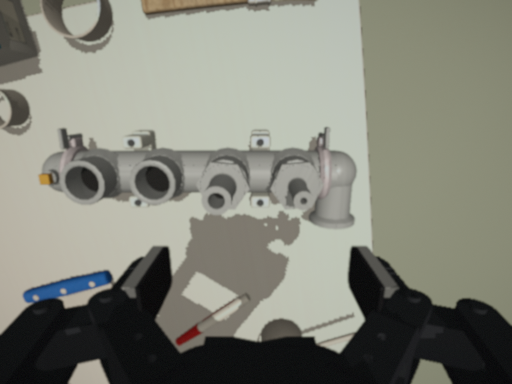

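Nozzle a (mouth at (301,200)) and nozzle b (at (217,200)) both stand upright with their collars on the rims. Next are c and d.

```bash
python3 - <<'E'
from mv import *
g=move(0,1)
if g is None: raise SystemExit
leave(1)
g=move(3,0)
if g is None: raise SystemExit
leave(0)
env.reach([*M.mean(0),.25],quat(yaw(M)-np.pi/2)); env.hold(.2)
f=eyes.grab_frame("wrist");cv2.imwrite("pics/wd.png",f["frame"][:,:,::-1]);st("end")
E
```

```text
at nozzle guard=False 27.71 [0.5353 0.3355 0.0866] gap 1.002 F [-1.   0.6  0.3] g 0.0
closed 28.45 [0.5349 0.3354 0.0859] gap 0.361 F [-0.9  0.1  5.7] g 39.7
lifted 29.6 [0.5344 0.3351 0.2338] gap 0.361 F [-0.3  0.4 -1.6] g 39.7
down guard=True 32.83 [ 0.5    -0.1895  0.1109] gap 0.36 F [-0.3  0.4  4.1] g 40.1
left 34.38 [ 0.5    -0.1895  0.2338] gap 0.998 F [ 0.2  0.4 -0.2] g 0.0
at nozzle guard=False 36.52 [0.5002 0.1281 0.0863] gap 1.0 F [0.5 0.3 0.3] g 0.0
closed 37.21 [0.4999 0.1283 0.0861] gap 0.46 F [-1.  -0.7  6.5] g 40.1
lifted 38.36 [0.4992 0.1282 0.2341] gap 0.459 F [ 0.9 -0.  -1.4] g 40.3
down guard=True 40.67 [ 0.5104 -0.1203  0.1111] gap 0.457 F [-1.3 -0.   6.5] g 40.6
left 42.17 [ 0.5103 -0.1203  0.2338] gap 1.003 F [-0.2  0.4  0. ] g 0.0
end 43.67 [ 0.4953 -0.2241  0.25  ] gap 0.996 F [-0.1  0.3 -0.1] g 0.0
```

View pics/wd.png

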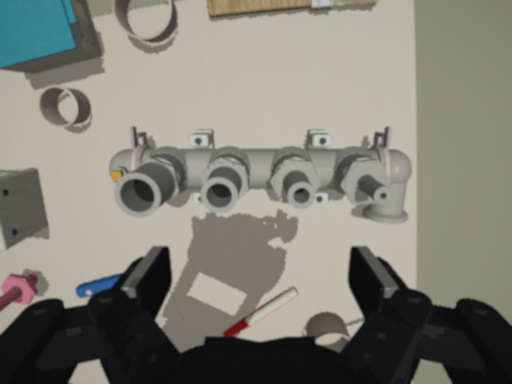

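The four nozzles stand upright in the order d (138,194), c (220,188), b (299,190), a (380,194). Nozzle a is next to the elbow, and the ring cutter at (65,106) has not been touched.

```bash
python3 -c "
from bench import job
print(job.hand_in())"
```

```text
the job is handed in; nothing more can be done
None
```

All four nozzles stand upright in the manifold sockets, a, b, c, d from the feed elbow to the closed end, collars on the rims; the ring cutter is untouched, and the job was handed in at about 44 s.

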